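# Slide the tall glass jar back to the cart's rail

## Robot

A 6-joint arm with a two-finger parallel gripper is mounted at the origin on the work surface. World frame = base frame: x ahead of the robot, y to its left, z up, the work surface at z = 0. Lengths are in mm, angles in rad, forces in N, time in s.
With the tool pointing down it reaches from about 275 to 750 mm from the base axis. Payload 10.2 kg.
Tool frame: the origin (TCP) lies at the very end of the fingers, on their centre line; the grasp point (between the pads) lies 19 mm behind it (ctrl.grip_depth is the distance from the TCP to the grasp point, in mm); z points along the fingers, x is the direction in which the jaws open and shut, and the axes are right-handed (so a half turn about z gives the same grasp; the last joint's range is limited). The gripper opens to 85 mm and grips with 20 to 120 N. Pads are 22 mm wide; open, the fingers measure 114 mm over their backs; the gripper's body (76 mm by 85 mm) begins 54 mm behind the grasp point. The pads swing forward as they close: fully open they stand 13 mm farther back than shut.
Start: joints at [0.889, 0.313, 1.498, -0, 1.331, -0.223], TCP at [232.521, 470.707, 231.294] pointing down, gripper open.
Joint ranges: [-2.94, 2.94], [-0.97, 2.17], [0.19, 2.56], [-1.23, 4.37], [0.02, 3.11], [-2.88, 2.88]. Speed limits (rad/s): [2.39, 2.39, 3.01, 3.14, 3.14, 3.14].

## Interface

Orientations are given as a unit quaternion [w, x, y, z].
In Python, from rig import ctrl gives the robot as it stands.
- The arm moves only by the tool play_rows, never from a script. Its argument "motion" is a list of rows, each a list of 2 entries, a list of its own where there are three numbers: the shift along the tool's x, y, z in mm, then the turn, a rotation vector about the tool's x, y, z in degrees. A call has 1 to 20 rows; each row shifts and turns the commanded pose from where the row before left it, along the tool's axes as they then stand; what a row does not reach is not made up. A row lasts 1/12 s, in which the tool goes at most 41.7 mm and 7.16 degrees, less where a joint would pass 70% of its speed; a pose out of reach is approached as far as the arm can. A call with a gripper value outside its range is refused whole. "fingers" is the finger opening in mm, from 0 to 85.4, set as the call begins (left out, the last holds). The fingers move at their own pace and stop on an object; "squeeze" is the grip in N (left out, the last holds). Time passes only in rows, so rows that do not move let the fingers close. It gives the time, the measured TCP pose, the force and the opening at its end, in the units of the state.
- ctrl.sense(): the state, without advancing time (a new reading comes with each control period).
- ctrl.capture(name): name is "side" or "top"; returns the picture (400x640x3 uint8, red, green, blue); there is no depth.
- ctrl.get_calibration(name): a dict with "K" (3x3 intrinsics, pixels), "R" (3x3) and "t" (3): a world point X has camera coordinates R X + t. Camera axes: x right, y down, z forward; pixel columns grow to the right and rows downward; lengths in mm; the calibration is good to about 2 mm. A picture is of the moment at which its call begins. get_calibration takes no time and is no camera call.
- ctrl.finish_job(): hands the job in, once; it reports no verdict.
Trained networks look in the newest picture that a camera, given by its name, has taken for a name from the list of things; names that differ only in an ending like _2 or _b are one class to them, and where a whole thing is asked for, a point or a joint stands for the part that bears it (a point fixed in the world has none). Each returns a list of dicts, best first, with "p" (0 to 1); they miss things now and then, are a little off and sometimes report something else, mostly with a low value. They report only what shows in the picture. A call takes as long as a camera call.
- ctrl.spot_in(camera, name): "position" ([column, row] as shares, 0 to 1, of the picture: columns of its width, rows of its height, amid what is visible of it).
The state is a dict: "time_s": time; "joints": joint angles; "dq": joint speeds; "tau": joint torques, N m; "eef_pos": TCP position; "ee_rot": TCP orientation; "force": force on the tool from outside, world axes, zero at the start; "wrist_torque": the same for the moment, N m; "grip_width": opening from 0.0 (shut) to 1.0 (fully open).
Only numpy, scipy, OpenCV 4.12 (cv2) and the standard library are available. Lean on these libraries where they do the work, as an engineer would, in place of code of your own. Each camera call takes 0.05 s, during which the arm holds its last target. There are 200 camera calls.

## Task

Get the cart ready to roll: push the tall, empty glass storage jar with the bamboo lid back along the top tray, into the gap between the red clip-top container and the chrome bell-shaped scoop holder, until it stands against the back edge on the radiator side. Slide it upright on its base, pushing low so that it neither rocks nor tips, never lift it, and leave the other things on the tray where they are.

Things in the scene. Friction and masses are not known exactly. Their poses are not given: they have to be found in the camera images.
- cart: three-tier white steel cart, locked, its long side along the radiator on the robot's left. Origin: centre of the top tray's floor (level, z = 0); its x points to the radiator (robot's left), y towards the robot, z up. The tray inside is 380 (x) by 640 (y) mm, with a 25 mm high, 6 mm thick lip all round; the back lip's inner face is at x = +190 mm, a thin rail flush above it at 62 mm height.
- jar: tall clear glass jar with a brown bamboo lid fixed on: 306 mm tall, glass 90 mm across, lid 92 mm across and 18 mm thick (too wide to grip), on a base 76 mm across with an 8 mm heel; 0.6 to 0.9 kg. Origin: centre of its underside. It slides at about 3 to 6 N; pushed higher than about 50 mm above the tray it may tip.
- red_container: low red clip-top plastic container, 114 by 114 mm (120 over its clips), 76 mm tall, 0.3 kg, loose, standing near the back edge. Origin: centre of its underside.
- scoop_holder: chrome bell-shaped scoop holder, 84 mm across at the foot, narrowing upwards, 92 mm tall, 0.3 kg, loose, standing near the back edge on the other side of the gap. Origin: centre of its underside.
- lime_scoop: lime-green plastic scoop lying on the tray on the side away from the radiator, near one end, 170 mm long (along its x, handle towards -x), 60 mm wide, 40 mm high. Origin: under its middle, on the tray.
- canister: small white canister with a cork lid, 70 mm across, 62 mm tall, standing on the tray on the side away from the radiator, near the other end. Origin: centre of its underside.

How it is judged:
By the outcome, as a careful person would: the job done as asked, in the order asked, and still so for the second after the job is handed in, with the robot touching nothing.
It also fails if it takes over 38 s, if anything falls off the work surface, if the arm or the gripper's body presses on something with over 40 N, if the wrist force passes 120 N, or if a joint passes its speed limit or range.

## Working session

There is one attempt and no reset: what is moved stays moved. The work goes in short steps, Python scripts to look and compute and a tool call to move; the robot and the scene stay as the last step left them, time stands still between calls to the robot, and variables do not carry over. Pictures are saved under pics/ and viewed, about 8 in all and at most 12, crops included, and the job is handed in when it is done.

Besides the shell and the picture viewer there is one more tool, called by a JSON object that holds its "op" and its "data", one argument or row to a line. play_rows: Moves the arm, as the interface text tells. Its arguments: {"type":"object","properties":{"motion":{"type":"array"},"fingers":{"type":"number"},"squeeze":{"type":"number"}},"required":["motion"]}

```bash
mkdir -p pics; ls
cat > h.py <<'E'
from rig import ctrl
import numpy as np, cv2
def ray(cam,px):
    c=ctrl.get_calibration(cam);K,R,t=[np.array(c[k],float) for k in("K","R","t")]
    d=R.T@np.linalg.inv(K)@[px[0],px[1],1];return -R.T@t,d
def at_z(cam,px,z):
    o,d=ray(cam,px);return o+d*(z-o[2])/d[2]
def proj(cam,X):
    c=ctrl.get_calibration(cam);K,R,t=[np.array(c[k],float) for k in("K","R","t")]
    p=K@(R@np.array(X,float)+t);return p[:2]/p[2]
def save(cam,name):
    im=ctrl.capture(cam);cv2.imwrite(f"pics/{name}.png",im[:,:,::-1]);return im
E
python3 - <<'E'
from h import *
a=save("side","s0");b=save("top","t0")
cv2.imwrite("pics/b0.png",np.vstack([a,b])[:,:,::-1])
print(ctrl.sense())
np.set_printoptions(precision=1,suppress=True)
for c in("side","top"):
    print(c,ray(c,(320,200)),ctrl.get_calibration(c)["K"])
    for n in("cart","jar","red_container","scoop_holder","lime_scoop","canister"):
        print(n,[(np.round(np.array(d["position"])*[640,400],1),round(d["p"],2)) for d in ctrl.spot_in(c,n)[:2]])
E
```

```text
pics
{'time_s': 0.1, 'joints': array([ 8.88603825e-01,  3.13386241e-01,  1.49832132e+00, -2.07284386e-05,
        1.33096402e+00, -2.23378968e-01]), 'dq': array([ 0.00153858, -0.00118297, -0.00159288, -0.00020145, -0.00053037,
       -0.00030075]), 'tau': array([ 3.85221661e-03, -4.12895966e+01, -2.60139316e+01, -1.29923128e-04,
        3.03781431e-03, -2.78448726e-05]), 'eef_pos': array([232.38622287, 470.53601893, 230.81126579]), 'ee_rot': array([ 1.85656282e-04,  8.49376187e-01,  5.27787648e-01, -5.06609230e-04]), 'force': array([0.07066013, 0.55790094, 0.10173607]), 'wrist_torque': array([-0.01742059,  0.00521922, -0.01994263]), 'grip_width': 0.9988066765679666}
side (array([ 616. , -457.1,  617.1]), array([-0. ,  0.6, -0.8])) [[418.    0.  314.1]
 [  0.  418.  198. ]
 [  0.    0.    1. ]]
cart [(array([323.6, 282.4]), 0.96)]
jar [(array([303.5, 159.1]), 0.65)]
red_container [(array([381.6, 154.8]), 0.55)]
scoop_holder [(array([228.4, 158.6]), 0.83), (array([447.8, 230.2]), 0.36)]
lime_scoop [(array([446.2, 234. ]), 0.92)]
canister [(array([187.8, 240.5]), 0.94)]
top (array([496.2,  35. , 759.5]), array([ 0.2, -0. , -1. ])) [[393.2   0.  325.9]
 [  0.  393.2 201.3]
 [  0.    0.    1. ]]
cart [(array([318.9, 250.3]), 0.72)]
jar [(array([374.8, 200.2]), 0.77)]
red_container [(array([258.1, 144.5]), 0.56)]
scoop_holder [(array([338.7, 101.5]), 0.67), (array([271.5, 312.6]), 0.63)]
lime_scoop [(array([340.1,  99.6]), 0.63)]
canister [(array([373.5, 329.6]), 0.57)]
```

View pics/s0.png

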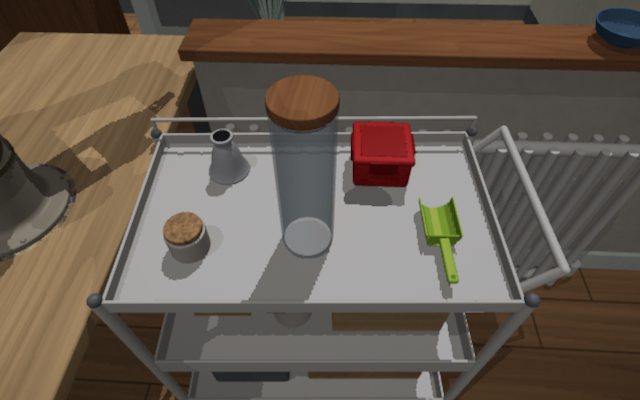

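View pics/t0.png

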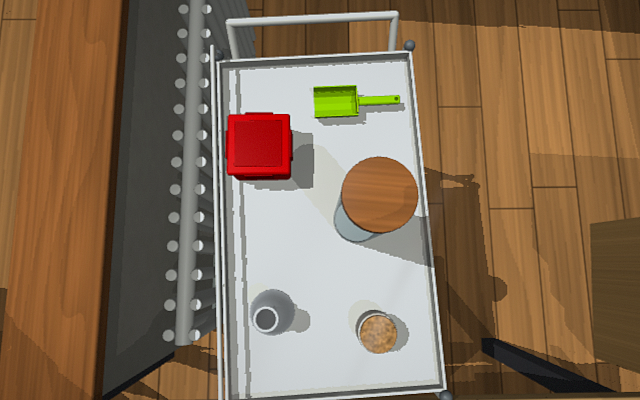

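Side view: jar base at about (307,238), lid (302,100), with the red box right-behind (382,155) and scoop holder left-behind (228,160). Top view: lid centre (379,195), red box (259,146), holder foot (273,312). I'll fit the tray pose and the objects, then overlay the result.

```bash
cat > fit.py <<'E'
from h import *
from scipy.optimize import least_squares
np.set_printoptions(precision=1,suppress=True)
def W(p,c):
    # cart x -> dir (cos a, sin a)
    a=p[3];x=np.array([np.cos(a),np.sin(a),0]);y=np.array([-np.sin(a),np.cos(a),0])
    return np.array(p[:3])+c[0]*x+c[1]*y+np.array([0,0,c[2]])
obs=[("top",(412,52),(-196,-326,25)),("top",(444,390),(-196,326,25)),
("side",(152,119),(193,326,62)),("side",(477,118),(193,-326,62)),
("side",(120,299),(-190,320,25)),("side",(513,299),(-190,-320,25))]
f=lambda p:np.concatenate([proj(c,W(p,m))-px for c,px,m in obs])
r=least_squares(f,[550,100,0,np.pi/2],x_scale=[100,100,100,1],loss="soft_l1")
print(r.x,"\n",f(r.x).reshape(-1,2)); p=r.x;np.save("cart.npy",p)
z0=p[2]
def cart(X):
    d=np.array(X)-p[:3];a=p[3];return np.array([d[0]*np.cos(a)+d[1]*np.sin(a),-d[0]*np.sin(a)+d[1]*np.cos(a),d[2]])
def tri(pts):
    # joint fit of point [x,y] with heights known
    g=lambda q:np.concatenate([proj(c,[q[0],q[1],z0+z])-px for c,px,z in pts])
    s=least_squares(g,[550,100]);return s.x,s.fun
for n,pts in dict(jar=[("side",(307.5,238),4),("side",(303,100),306),("top",(379.5,195),306)],
 red=[("top",(259,146),76),("side",(382,143),76)],
 holder=[("top",(265,317),92),("side",(222,137),92)],
 canister=[("top",(378,333),62),("side",(184,228),62)],
 scoop=[("top",(337,101),38),("side",(440,220),38)]).items():
    x,e=tri(pts);print(n,x,"cart",cart([x[0],x[1],z0]),"res",e)
for cam in("side","top"):
    im=cv2.imread(f"pics/{cam[0]}0.png")
    for L,z,col in((1,0,(0,200,0)),(1,25,(255,0,0))):
        q=np.array([proj(cam,W(p,(sx*190,sy*320,z))) for sx,sy in((1,1),(1,-1),(-1,-1),(-1,1))])
        cv2.polylines(im,[np.round(q*16).astype(int)],True,col,1,cv2.LINE_AA,4)
    cv2.imwrite(f"pics/{cam[0]}1.png",im)
a=cv2.imread("pics/s1.png")[90:320,80:550];b=cv2.imread("pics/t1.png")[30:400,200:460]
h=560;a=cv2.resize(a,(800,391));cv2.imwrite("pics/o1.png",a)
cv2.imwrite("pics/o2.png",cv2.resize(b,None,fx=1.6,fy=1.6))
E
python3 fit.py
```

```text
[578.8  26.5  -3.3   1.6] 
 [[ -1.8  -2.1]
 [ -0.1   1.2]
 [  4.2   1.3]
 [ -5.1   1.1]
 [-14.2  -0.6]
 [  6.8   0.2]]
jar [573.  -37.5] cart [-63.6   9.    0. ] res [-0.1  0.7 -1.3 -1.2  0.2 -1.4]
red [702.5 140.6] cart [ 107.7 -129.3    0. ] res [ 0.3 -1.3 -1.3 -0.4]
holder [403.6 124.4] cart [106.7 170.    0. ] res [-0.   0.4  0.4  0.2]
canister [371.5 -65.9] cart [-81.7 211.7   0. ] res [ 0.  -0.4 -0.4 -0.1]
scoop [802.  -6.] cart [ -43.7 -221.3    0. ] res [ 1.8 -0.7 -0.5 -1.9]
```

View pics/o1.png

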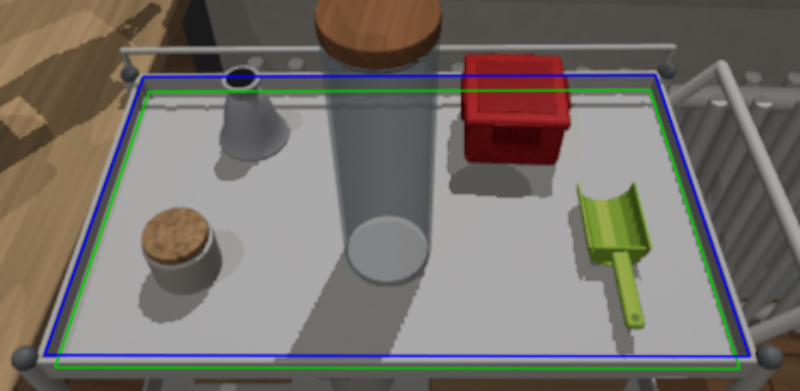

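View pics/o2.png

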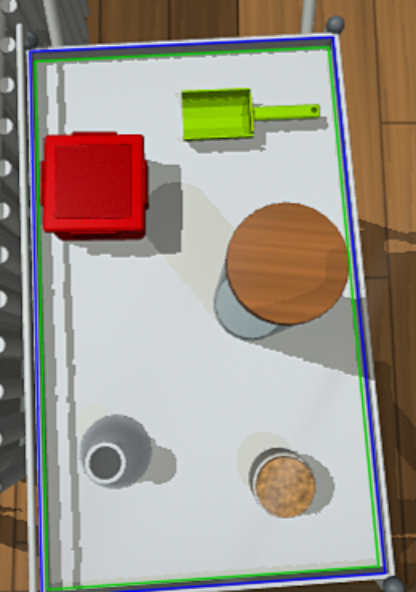

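The overlay fits the tray well (floor at about z = -3). The jar is at cart (-64, 9) and the red box's near edge is at y ≈ -70. The holder's edge is at y ≈ +128, so a straight push along cart +x of about 208 mm clears both. I'll swing round to the robot side of the jar, cradle it with half-open tilted fingers, and push low.

{"op": "play_rows", "data": {
  "motion": [
    [[-26.8, 21, -1], [0, 0, 0]],
    [[-26.8, 21, -1], [0, 0, 0]],
    [[-26.8, 21, -1], [0, 0, 0]],
    [[-26.8, 21, -1], [0, 0, 0]],
    [[-26.8, 21, -1], [0, 0, 0]],
    [[-26.8, 21, -1], [0, 0, 0]],
    [[-26.8, 21, -1], [0, 0, 0]],
    [[-26.8, 21, -1], [0, 0, 0]],
    [[-26.8, 21, -1], [0, 0, 0]],
    [[-26.8, 21, -1], [0, 0, 0]],
    [[-26.8, 21, -1], [0, 0, 0]],
    [[-26.8, 21, -1], [0, 0, 0]],
    [[-26.8, 21, -1], [0, 0, 0]],
    [[-26.8, 21, -1], [0, 0, 0]],
    [[-26.8, 21, -1], [0, 0, 0]],
    [[-26.8, 21, -1], [0, 0, 0]],
    [[-26.8, 21, -1], [0, 0, 0]],
    [[-26.8, 21, -1], [0, 0, 0]]
  ],
  "fingers": 50
}}

```text
time_s: 2.2
eef_pos: [357.7, -131.1, 249.5]
ee_rot: [0.0, 0.85, 0.528, 0.0]
force: [0.2, 0.6, 0.3]
grip_width: 0.583
```

```bash
cat > goal.py <<'E'
from h import *
import sys
from scipy.spatial.transform import Rotation as Ro
np.set_printoptions(precision=2,suppress=True)
p=np.load("cart.npy")
def W(c):
    a=p[3];return p[:3]+c[0]*np.array([np.cos(a),np.sin(a),0])+c[1]*np.array([-np.sin(a),np.cos(a),0])+np.array([0,0,c[2]])
def go(c,tilt=40):
    "tool-frame shift and turn from the measured pose to TCP at cart c, tool x = -cart y, tip leading along cart x"
    s=ctrl.sense();w=s["ee_rot"];R=Ro.from_quat([w[1],w[2],w[3],w[0]])
    a=p[3]
    G=Ro.from_matrix(np.column_stack([[np.sin(a),-np.cos(a),0],[-np.cos(a),-np.sin(a),0],[0,0,-1]]))*Ro.from_rotvec([np.radians(tilt),0,0])
    d=W(c)-s["eef_pos"];m=s["eef_pos"]-p[:3];a=p[3]
    print("t",round(s["time_s"],2),"pos",s["eef_pos"],"cart",m[0]*np.cos(a)+m[1]*np.sin(a),-m[0]*np.sin(a)+m[1]*np.cos(a),m[2],"F",s["force"],"q",s["joints"])
    print("turn deg (tool)",np.degrees((R.inv()*G).as_rotvec()),"shift now",R.inv().apply(d),"shift after turn",G.inv().apply(d))
if __name__=="__main__":
    print("cart",p); go([float(v) for v in sys.argv[1:4]],float(sys.argv[4]) if len(sys.argv)>4 else 40)
E
python3 goal.py -165 9 150 0
```

```text
cart [578.8   26.47  -3.3    1.62]
t 2.2 pos [ 357.71 -131.11  249.53] cart -146.20174167211238 228.7676460244564 252.8336709522041 F [0.22 0.57 0.29] q [-0.66 -0.03  1.85  0.    1.32 -1.77]
turn deg (tool) [ 0.04 -0.02 60.78] shift now [ 90.88 200.91 102.96] shift after turn [219.77  18.8  102.83]
```

{"op": "play_rows", "data": {
  "motion": [
    [[0, 0, 0], [0, 0, 6.76]],
    [[0, 0, 0], [0, 0, 6.76]],
    [[0, 0, 0], [0, 0, 6.76]],
    [[0, 0, 0], [0, 0, 6.76]],
    [[0, 0, 0], [0, 0, 6.76]],
    [[0, 0, 0], [0, 0, 6.76]],
    [[0, 0, 0], [0, 0, 6.76]],
    [[0, 0, 0], [0, 0, 6.76]],
    [[0, 0, 0], [0, 0, 6.7]],
    [[24.4, 2, 0], [0, 0, 0]],
    [[24.4, 2, 0], [0, 0, 0]],
    [[24.4, 2, 0], [0, 0, 0]],
    [[24.4, 2, 0], [0, 0, 0]],
    [[24.4, 2, 0], [0, 0, 0]],
    [[24.4, 2, 0], [0, 0, 0]],
    [[24.4, 2, 0], [0, 0, 0]],
    [[24.4, 2, 0], [0, 0, 0]],
    [[24.4, 2, 0], [0, 0, 0]],
    [[0, 0, 0], [0, 0, 0]]
  ]
}}

```text
time_s: 3.78
eef_pos: [580.5, -135.9, 248.1]
ee_rot: [-0.0, 1.0, 0.026, -0.0]
force: [-0.5, 0.1, -0.1]
grip_width: 0.584
```

{"op": "play_rows", "data": {
  "motion": [
    [[0, 0, 0], [5, 0, 0]],
    [[0, 0, 0], [5, 0, 0]],
    [[0, 0, 0], [5, 0, 0]],
    [[0, 0, 0], [5, 0, 0]],
    [[0, 0, 0], [5, 0, 0]],
    [[0, 0, 0], [5, 0, 0]],
    [[0, 0, 0], [5, 0, 0]],
    [[0, 0, 0], [5, 0, 0]],
    [[0, 0, 0], [0, 0, 0]]
  ]
}}

```text
time_s: 4.53
eef_pos: [577.3, -137.5, 247.3]
ee_rot: [-0.344, 0.939, 0.022, -0.01]
force: [0.3, 0.4, -1.7]
grip_width: 0.586
```

```bash
python3 goal.py -145 9 18 40
```

```text
cart [578.8   26.47  -3.3    1.62]
t 4.53 pos [ 577.3  -137.51  247.28] cart -163.68817434292728 9.787954862709727 250.58509285468116 F [ 0.26  0.37 -1.67] q [-0.65  0.65  1.1   0.54  1.85 -0.67]
turn deg (tool) [-0.3   0.06 -0.22] shift now [  1.52 136.16 189.48] shift after turn [  0.79 135.19 190.18]
```

{"op": "play_rows", "data": {
  "motion": [
    [[0, 9.7, 13.6], [0, 0, 0]],
    [[0, 9.7, 13.6], [0, 0, 0]],
    [[0, 9.7, 13.6], [0, 0, 0]],
    [[0, 9.7, 13.6], [0, 0, 0]],
    [[0, 9.7, 13.6], [0, 0, 0]],
    [[0, 9.7, 13.6], [0, 0, 0]],
    [[0, 9.7, 13.6], [0, 0, 0]],
    [[0, 9.7, 13.6], [0, 0, 0]],
    [[0, 9.7, 13.6], [0, 0, 0]],
    [[0, 9.7, 13.6], [0, 0, 0]],
    [[0, 9.7, 13.6], [0, 0, 0]],
    [[0, 9.7, 13.6], [0, 0, 0]],
    [[0, 9.7, 13.6], [0, 0, 0]],
    [[0, 9.7, 13.6], [0, 0, 0]],
    [[0, 0, 0], [0, 0, 0]]
  ]
}}

```text
time_s: 5.78
eef_pos: [575.9, -116.5, 13.9]
ee_rot: [-0.342, 0.939, 0.024, -0.011]
force: [-0.1, 0.8, -0.9]
grip_width: 0.585
```

```bash
python3 goal.py 100 9 18 40; python3 -c "
from h import *
a=save('side','s2')[60:330,80:550];b=save('top','t2')[30:400,200:460]
cv2.imwrite('pics/c2.png',np.hstack([cv2.resize(a,(470,270)),cv2.resize(b,(190,270))])[:,:,::-1])"
```

```text
cart [578.8   26.47  -3.3    1.62]
t 5.78 pos [ 575.85 -116.47   13.9 ] cart -142.60367818840777 10.169608931755242 17.202901211919514 F [-0.15  0.79 -0.94] q [-0.63  0.89  1.31  0.53  1.44 -0.89]
turn deg (tool) [ 0.01  0.24 -0.03] shift now [   1.71 -186.38  155.3 ] shift after turn [   1.17 -186.36  155.33]
```

View pics/c2.png

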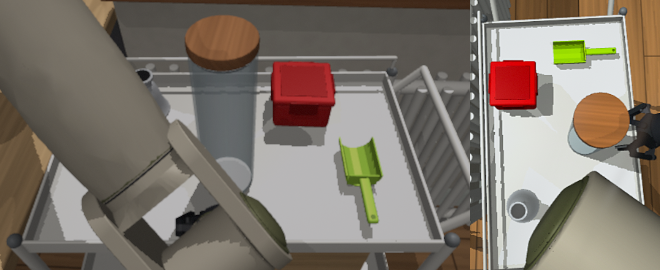

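Nothing has been disturbed: the jar stands unmoved, the fingers are low behind it, and the red box and holder are clear. Now a slow approach to contact.

{"op": "play_rows", "data": {
  "motion": [
    [[0, -3.1, 2.6], [0, 0, 0]],
    [[0, -3.1, 2.6], [0, 0, 0]],
    [[0, -3.1, 2.6], [0, 0, 0]],
    [[0, -3.1, 2.6], [0, 0, 0]],
    [[0, -3.1, 2.6], [0, 0, 0]],
    [[0, -3.1, 2.6], [0, 0, 0]],
    [[0, -1.53, 1.29], [0, 0, 0]],
    [[0, -1.53, 1.29], [0, 0, 0]],
    [[0, -1.53, 1.29], [0, 0, 0]],
    [[0, -1.53, 1.29], [0, 0, 0]],
    [[0, -1.53, 1.29], [0, 0, 0]],
    [[0, -1.53, 1.29], [0, 0, 0]],
    [[0, -1.53, 1.29], [0, 0, 0]],
    [[0, -1.53, 1.29], [0, 0, 0]],
    [[0, -1.53, 1.29], [0, 0, 0]],
    [[0, -1.53, 1.29], [0, 0, 0]]
  ]
}}

```text
time_s: 7.22
eef_pos: [575.1, -74.1, 16.1]
ee_rot: [-0.341, 0.94, 0.024, -0.008]
force: [0.7, -5.1, -0.0]
grip_width: 0.585
```

```bash
python3 goal.py 100 9 18 40
cat > look.py <<'E'
from goal import *
import sys
n=sys.argv[1];save("side","s"+n);save("top","t"+n)
for c in("side","top"):
    print(c,[(np.array(d["position"])*[640,400],round(d["p"],2)) for d in ctrl.spot_in(c,"jar")[:2]])
a=cv2.imread(f"pics/s{n}.png")[60:330,80:550];b=cv2.imread(f"pics/t{n}.png")[30:400,200:460]
cv2.imwrite(f"pics/c{n}.png",np.hstack([a,cv2.resize(b,(190,270))]))
E
python3 look.py 3
```

```text
cart [578.8   26.47  -3.3    1.62]
t 7.22 pos [575.11 -74.14  16.13] cart -100.29423136457284 8.76833760632448 19.432174471017063 F [ 0.75 -5.11 -0.03] q [-0.57  0.86  1.38  0.56  1.39 -0.87]
turn deg (tool) [ 0.1  -0.04  0.03] shift now [  -0.25 -152.75  129.56] shift after turn [  -0.23 -152.51  129.84]
side [(array([305.98, 137.8 ]), 0.56)]
top [(array([371.58, 201.28]), 0.56)]
```

{"op": "play_rows", "data": {
  "motion": [
    [[0, -2.3, 2], [0, 0, 0]],
    [[0, -3, 2.6], [0, 0, 0]],
    [[0, -3.4, 2.9], [0, 0, 0]],
    [[0, -3.4, 2.9], [0, 0, 0]],
    [[0, -3.4, 2.9], [0, 0, 0]],
    [[0, -3.4, 2.9], [0, 0, 0]],
    [[0, -3.4, 2.9], [0, 0, 0]],
    [[0, -3.4, 2.9], [0, 0, 0]],
    [[0, -3.4, 2.9], [0, 0, 0]],
    [[0, -3.4, 2.9], [0, 0, 0]],
    [[0, -3.4, 2.9], [0, 0, 0]],
    [[0, -3.4, 2.9], [0, 0, 0]],
    [[0, -3.4, 2.9], [0, 0, 0]],
    [[0, -3.4, 2.9], [0, 0, 0]],
    [[0, -3.4, 2.9], [0, 0, 0]],
    [[0, -3.4, 2.9], [0, 0, 0]],
    [[0, -3.4, 2.9], [0, 0, 0]],
    [[0, -3, 2.6], [0, 0, 0]],
    [[0, -2.3, 2], [0, 0, 0]],
    [[0, -1.2, 1], [0, 0, 0]]
  ]
}}

```text
time_s: 9.08
eef_pos: [571.0, 8.7, 15.8]
ee_rot: [-0.341, 0.94, 0.024, -0.008]
force: [1.3, -7.7, 3.2]
grip_width: 0.583
```

```bash
python3 goal.py 100 9 18 40; python3 look.py 4
```

```text
cart [578.8   26.47  -3.3    1.62]
t 9.08 pos [571.01   8.74  15.76] cart -17.31388454198123 8.67572648938952 19.067203305144552 F [ 1.25 -7.68  3.16] q [-0.46  0.81  1.49  0.62  1.29 -0.82]
turn deg (tool) [ 0.06 -0.04  0.06] shift now [ -0.29 -89.26  76.14] shift after turn [ -0.32 -89.18  76.23]
side [(array([306.11,  95.92]), 0.81)]
top [(array([305.47, 198.2 ]), 0.59)]
```

View pics/c4.png

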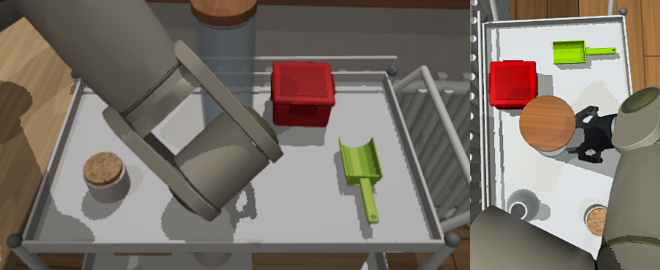

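The jar slides upright in the cradle, with the lid at about (305,202) in the top image. The red box, scoop, canister and holder haven't moved. Continuing.

{"op": "play_rows", "data": {
  "motion": [
    [[0, -2.3, 2], [0, 0, 0]],
    [[0, -3, 2.6], [0, 0, 0]],
    [[0, -3.4, 2.9], [0, 0, 0]],
    [[0, -3.4, 2.9], [0, 0, 0]],
    [[0, -3.4, 2.9], [0, 0, 0]],
    [[0, -3.4, 2.9], [0, 0, 0]],
    [[0, -3.4, 2.9], [0, 0, 0]],
    [[0, -3.4, 2.9], [0, 0, 0]],
    [[0, -3.4, 2.9], [0, 0, 0]],
    [[0, -3.4, 2.9], [0, 0, 0]],
    [[0, -3.4, 2.9], [0, 0, 0]],
    [[0, -3.4, 2.9], [0, 0, 0]],
    [[0, -3.4, 2.9], [0, 0, 0]],
    [[0, -3.4, 2.9], [0, 0, 0]],
    [[0, -3.4, 2.9], [0, 0, 0]],
    [[0, -3.4, 2.9], [0, 0, 0]],
    [[0, -3.4, 2.9], [0, 0, 0]],
    [[0, -3.4, 2.9], [0, 0, 0]],
    [[0, -3, 2.6], [0, 0, 0]],
    [[0, -2.3, 2], [0, 0, 0]]
  ]
}}

```text
time_s: 10.95
eef_pos: [567.0, 93.9, 15.3]
ee_rot: [-0.341, 0.94, 0.024, -0.008]
force: [0.5, -9.0, 7.1]
grip_width: 0.589
```

```bash
python3 goal.py 100 9 18 40; python3 look.py 5
```

```text
cart [578.8   26.47  -3.3    1.62]
t 10.95 pos [567.04  93.9   15.27] cart 67.94549132370406 8.342087408489386 18.57603531808061 F [ 0.54 -9.01  7.08] q [-0.32  0.78  1.56  0.7   1.2  -0.77]
turn deg (tool) [ 0.06 -0.1   0.07] shift now [ -0.67 -24.21  21.02] shift after turn [ -0.66 -24.18  21.05]
side [(array([307.01,  59.  ]), 0.66)]
top [(array([241.98, 207.52]), 0.64)]
```

View pics/t5.png

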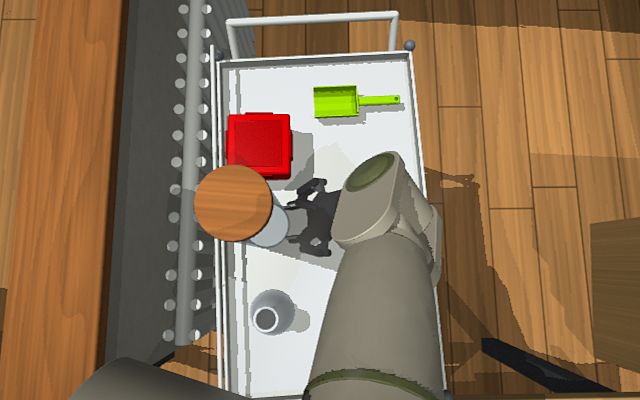

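Run:
```python
from goal import *
a=p[3]
def cart(X):
    d=X-p[:3];return d[0]*np.cos(a)+d[1]*np.sin(a),-d[0]*np.sin(a)+d[1]*np.cos(a)
print(cart(at_z("top",(233,203.5),303)))
im=cv2.imread("pics/t5.png")
hsv=cv2.cvtColor(im,cv2.COLOR_BGR2HSV)
print(cart(at_z("top",(379.5,195),303)))
```

```text
(np.float64(108.97123538969541), np.float64(10.855694701208677))
(np.float64(-63.117047732056726), np.float64(10.731439168862998))
```

Jar is at cart (109, 11), so about 36 mm remain to the lip at 145.

{"op": "play_rows", "data": {
  "motion": [
    [[0, -2.3, 1.9], [0, 0, 0]],
    [[0, -3.4, 2.8], [0, 0, 0]],
    [[0, -3.4, 2.8], [0, 0, 0]],
    [[0, -3.4, 2.8], [0, 0, 0]],
    [[0, -3.4, 2.8], [0, 0, 0]],
    [[0, -3.4, 2.8], [0, 0, 0]],
    [[0, -2.3, 1.9], [0, 0, 0]],
    [[0, -1.5, 1.3], [0, 0, 0]],
    [[0, -1.1, 0.9], [0, 0, 0]]
  ]
}}

```text
time_s: 11.9
eef_pos: [565.2, 125.4, 15.3]
ee_rot: [-0.342, 0.94, 0.024, -0.008]
force: [0.6, -8.7, 4.5]
grip_width: 0.585
```

{"op": "play_rows", "data": {
  "motion": [
    [[0, -0.8, 0.65], [0, 0, 0]],
    [[0, -0.8, 0.65], [0, 0, 0]],
    [[0, -0.8, 0.65], [0, 0, 0]]
  ]
}}

```text
time_s: 12.15
eef_pos: [565.3, 127.3, 15.2]
ee_rot: [-0.341, 0.94, 0.024, -0.008]
force: [-2.2, -19.9, 7.7]
grip_width: 0.587
```

```bash
python3 goal.py 104 9 18 40
```

```text
cart [578.8   26.47  -3.3    1.62]
t 12.15 pos [565.32 127.28  15.22] cart 101.36214911469045 8.373929984755815 18.524807333096184 F [ -2.17 -19.87   7.73] q [-0.27  0.77  1.58  0.72  1.17 -0.74]
turn deg (tool) [ 0.16 -0.1   0.07] shift now [-0.63 -1.69  2.09] shift after turn [-0.63 -1.68  2.1 ]
```

The force jumped to 20 N right where the lip was expected. Backing off straight and checking.

{"op": "play_rows", "data": {
  "motion": [
    [[0, 0.8, -0.65], [0, 0, 0]],
    [[0, 1.5, -1.28], [0, 0, 0]],
    [[0, 1.5, -1.28], [0, 0, 0]],
    [[0, 3.1, -2.6], [0, 0, 0]],
    [[0, 4.6, -3.9], [0, 0, 0]],
    [[0, 7.7, -6.5], [0, 0, 0]],
    [[0, 11.5, -9.7], [0, 0, 0]],
    [[0, 11.5, -9.7], [0, 0, 0]],
    [[0, 11.5, -9.7], [0, 0, 0]],
    [[0, 11.5, -9.7], [0, 0, 0]],
    [[0, 11.5, -9.7], [0, 0, 0]],
    [[0, 11.5, -9.7], [0, 0, 0]],
    [[0, 0, 0], [0, 0, 0]]
  ]
}}

```text
time_s: 13.23
eef_pos: [571.0, 10.4, 15.1]
ee_rot: [-0.341, 0.94, 0.023, -0.008]
force: [0.6, -0.5, -0.2]
grip_width: 0.583
```

```bash
python3 goal.py -40 9 18 40; python3 look.py 6
python3 - <<'E'
import cv2,numpy as np
a=cv2.imread("pics/s6.png")[0:300,80:550];b=cv2.imread("pics/t6.png")[30:400,150:460]
cv2.imwrite("pics/d6.png",np.hstack([cv2.resize(a,(470,300)),cv2.resize(b,(330,394))[:300]]))
E
```

```text
cart [578.8   26.47  -3.3    1.62]
t 13.23 pos [571.    10.39  15.09] cart -15.66753727064907 8.600617731671461 18.397755740641124 F [ 0.56 -0.54 -0.17] q [-0.45  0.81  1.49  0.63  1.29 -0.82]
turn deg (tool) [ 0.06 -0.12 -0.06] shift now [ -0.35  18.91 -15.32] shift after turn [ -0.4   18.9  -15.34]
side [(array([309.31,  72.  ]), 0.62)]
top [(array([215.81, 212.08]), 0.6), (array([369.79, 329.48]), 0.52)]
```

View pics/d6.png

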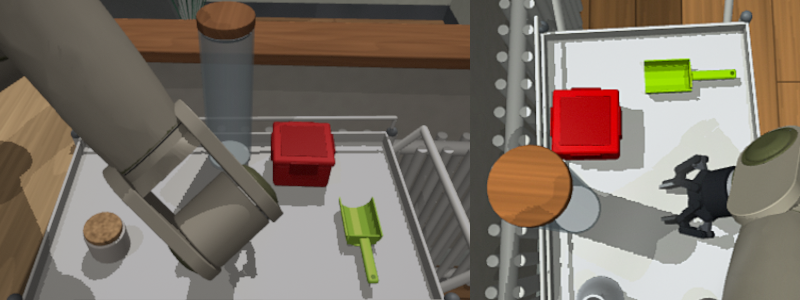

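The jar is upright against the rail, with the lid centre at about (206,206) in the top image; the rest is untouched. I'll retract up and back, then take a last measurement.

{"op": "play_rows", "data": {
  "motion": [
    [[0, 0, -18], [0, 0, 0]],
    [[0, 0, -18], [0, 0, 0]],
    [[0, 0, -18], [0, 0, 0]],
    [[0, 0, -18], [0, 0, 0]],
    [[0, 0, -18], [0, 0, 0]],
    [[0, 0, -18], [0, 0, 0]],
    [[0, 0, -18], [0, 0, 0]],
    [[0, 0, -18], [0, 0, 0]],
    [[0, 0, -18], [0, 0, 0]],
    [[0, 0, -18], [0, 0, 0]],
    [[0, 0, 0], [0, 0, 0]]
  ]
}}

```text
time_s: 14.35
eef_pos: [577.2, -103.1, 155.2]
ee_rot: [-0.341, 0.94, 0.024, -0.007]
force: [-0.4, -0.8, 0.5]
grip_width: 0.586
```

```bash
python3 look.py 7
python3 - <<'E'
from goal import *
a=p[3]
def cart(X):
    d=X-p[:3];return np.array([d[0]*np.cos(a)+d[1]*np.sin(a),-d[0]*np.sin(a)+d[1]*np.cos(a)])
im=cv2.imread("pics/t7.png")
print("lid click",cart(at_z("top",(206.4,205.6),303)))
for x in(139,142,145): # predicted lid/base centres if upright
    print(x,[proj(c,W((x,10,z))) for c in("side","top") for z in(4,303)])
# change of the other things, start vs now
for n in("red_container","lime_scoop","canister","scoop_holder"):
    print(n,[(c,np.array(d["position"])*[640,400],round(d["p"],2)) for c in("side","top") for d in ctrl.spot_in(c,n)[:1]])
s,t=cv2.imread("pics/s7.png"),cv2.imread("pics/t7.png")
cv2.imwrite("pics/e7.png",np.hstack([cv2.resize(s[0:330,80:550],(470,330)),t[0:400,140:470][:330]]))
print(ctrl.sense()["time_s"],ctrl.sense()["eef_pos"],ctrl.sense()["force"])
E
```

```text
side [(array([310.53,  63.4 ]), 0.75), (array([363.97, 304.4 ]), 0.47)]
top [(array([217.22, 213.48]), 0.77)]
lid click [139.86  11.53]
139 [array([308.62, 158.22]), array([304.57,  19.54]), array([251.2 , 226.24]), array([207.91, 204.65])]
142 [array([308.65, 157.21]), array([304.61,  18.58]), array([249.64, 226.33]), array([205.34, 204.8 ])]
145 [array([308.67, 156.2 ]), array([304.65,  17.63]), array([248.08, 226.43]), array([202.77, 204.95])]
red_container [('side', array([384.58, 152.68]), 0.59), ('top', array([257.73, 143.4 ]), 0.78)]
lime_scoop []
canister [('side', array([176.7 , 253.68]), 0.78), ('top', array([376. , 329.8]), 0.94)]
scoop_holder [('side', array([235.33, 172.32]), 0.7), ('top', array([271.1, 310.2]), 0.97)]
14.95 [ 576.24 -101.64  152.89] [-0.38 -0.08  0.58]
```

View pics/e7.png

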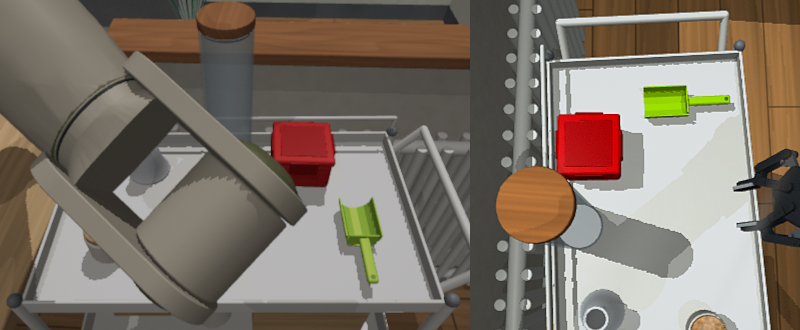

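```bash
python3 -c "
from rig import ctrl
print(ctrl.finish_job())"
```

```text
the job is handed in; nothing more can be done
None
```

The jar now stands upright against the back edge, between the red container and the scoop holder, and the job is handed in. I slid it about 205 mm along the tray in a straight line. The half-open fingers were tilted and touched the jar about 30 mm above the tray; it was never gripped or lifted.

**Contact with the back edge:** the push force was 5–9 N while sliding. It jumped to 20 N at the end, where the back lip was expected. After I backed off, the tool force read about 0.

**Jar position:** the last pictures show it upright in the gap, at cart (140–142, 11). I expected x = 145 for full contact. The 3–5 mm difference is about what my hand-picked picture points and the calibration allow, so I relied on the force jump for the contact itself.

**Other things on the tray:** the red container, scoop holder, lime scoop and canister look unmoved in the pictures. The network found no lime scoop in the last check, though it is plainly visible. Its side-view positions for the canister and holder shifted by 7–17 pixels because the arm partly hides them. In the top view their positions match the start.

The clock stood at about 15 s of the 38 s allowed at the last check before hand-in, with the arm well clear.

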